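Load the slide carrier into the reader and run its hood down

ROBOT

A 6-joint arm with a two-finger parallel gripper is mounted at the origin on the work surface. World frame = base frame: x ahead of the robot, y to its left, z up, the work surface at z = 0. Lengths are in m, angles in rad, forces in N, time in s.
With the tool pointing down it reaches from about 0.35 to 0.925 m from the base axis. Payload 6.4 kg.
Tool frame: the origin (TCP) lies midway between the tips of the shut fingers; the grasp point (between the pads) lies 19 mm behind it; z points along the fingers, x is the direction in which the jaws open and shut, and the axes are right-handed (so a half turn about z gives the same grasp; the last joint's range is limited). The gripper opens to 85 mm and grips with 20 to 120 N. Pads are 22 mm wide; open, the fingers measure 114 mm over their backs; the gripper's body (76 mm by 85 mm) begins 54 mm behind the grasp point. The pads swing forward as they close: fully open they stand 13 mm farther back than shut.
Start: joints at [0.954, 0.245, 1.558, -0, 1.339, -0.174], TCP at [0.279, 0.587, 0.231] pointing down, gripper open.
Joint ranges: [-3.13, 3.13], [-1.02, 2.26], [0.13, 2.54], [-0.95, 4.09], [0.21, 2.88], [-2.74, 2.74]. Speed limits (rad/s): [2.57, 2.57, 3.14, 3.14, 3.14, 3.14].

INTERFACE

Orientations are given as a 3x3 rotation matrix whose columns are the frame's x, y, z axes.
In Python, from rig import env gives the robot as it stands.
- The arm moves only by the shell command python3 -m handwheel 'ROWS' [FORCE]. ROWS is JSON, a list that holds one entry, the list of rows, each a list of 7 numbers: the shift along the tool's x, y, z each as a share of 0.25 m, from -1 to 1, then the turn, a rotation vector about the tool's x, y, z each as a share of 60 degrees, from -1 to 1, then the opening, from 0 (shut) to 1 (fully open). In form: [[[tx, ty, tz, rx, ry, rz, hand], ...]]. A call has exactly 8 rows; each row is the pose to reach, as a shift and turn from the pose measured when the call began, along the tool's axes at that moment; what a row does not reach only later rows make up. A row lasts 1/12 s, in which the tool goes at most 41.7 mm and 7.16 degrees, less where a joint would pass 70% of its speed; a pose out of reach is approached as far as the arm can. A call with a number of a shift or a turn outside -1 to 1 is refused whole. A call with a gripper value outside its range is refused whole. The fingers move at their own pace and stop on an object; FORCE is the grip in N (left out, the last holds). Time passes only in rows, so rows that repeat a pose let the fingers close, or fill a call up. It gives the time, the measured TCP pose, the force and the opening at its end, in the units of the state.
- env.get_obs(): the state, without advancing time (a new reading comes with each control period).
- env.snapshot(name): name is "scene" or "side" or "wrist"; returns (picture, depth): 420x560x3 uint8, blue, green, red; 420x560 float32, m along the optical axis (not along the pixel's ray), 0 where there is no reading.
- env.camera_params(name): a dict with "fx", "fy", "cx", "cy" (pixels), "cam_to_world" (4x4, takes a point from camera to world coordinates); the wrist camera has in their place "tool_from_camera" (4x4, takes a point from camera to tool coordinates, whose origin is the TCP and whose axes are the tool frame's). Camera axes: x right, y down, z forward; pixel columns grow to the right and rows downward; lengths in m; the calibration is good to about 2 mm. The wrist camera is an equidistant fisheye: a pixel r from the principal point sees the ray r / f radians off the axis. A picture is of the moment at which its call begins: read the wrist's pose just before it. camera_params takes no time and is no camera call.
- env.sign_off(): hands the job in, once; it reports no verdict.
The state is a dict: "time": time; "qpos": joint angles; "qd": joint speeds; "joint_efforts": joint torques, N m; "tool_pos": TCP position; "orientation": TCP orientation; "ft_force": force on the tool from outside, world axes, zero at the start; "wrist_torque": the same for the moment, N m; "gripper_width": finger opening in m.
Only numpy, scipy, OpenCV 4.12 (cv2) and the standard library are available. Lean on these libraries where they do the work, as an engineer would, in place of code of your own. Each camera call takes 0.05 s, during which the arm holds its last target. There are 200 camera calls.

TASK

Set the slide carrier, kept level, on the reader's deck and push it lengthwise between the guides, under the low gantry, until it is fully home against the end stop. Then turn the crank on top clockwise until you feel its stop, and back it off a quarter turn; leave the carrier home and do not disturb the other things on the bench.

Things in the scene. Friction and masses are not known exactly. Their poses are not given: they have to be found in the camera images.
- reader: Slide reader, fixed on the bench, white and aluminium. Origin on the bench under its tunnel mouth, mid lane; x is the push direction (inwards), z up. Aluminium deck: top 5 mm above the bench, x -175 to 125 mm, 130 mm wide. On it two steel guides 10 mm tall and 8 thick, 72 mm apart inside, straight from x -55 to 105; from x -55 to -93 they flare out to about 84 mm apart.
- tunnel_mouth (a point): Mid lane, at the lower outer edge of the crossbar over the tunnel mouth (bar x 0 to 12 of the reader, underside 37 mm above the bench), between posts 14 x 16 mm at y +-56. Behind it hangs a black hood (x 18 to 92) that follows the crank: underside 40 mm above the bench at crank 0, 32 mm at the crank's stop.
- end_stop (a point): Middle of the face of the steel end stop across the lane, 96 mm inside the mouth, 15 mm above the bench (the stop rises to 23 mm). Rigid.
- overhang (a point): Middle of the lower front edge of the white housing on top (reader x -30 to 125, y +-65, 140 to 190 mm above the bench). It juts out 30 mm before the mouth, so the last part of the push needs a tool leaned back some 30 to 45 degrees, away from the mouth.
- carrier: Loose black slide carrier 100 (x) x 66 (y) x 25 mm, 0.16 kg, same either way round. Origin: centre of its underside, x along its length. 12 mm slab; along its middle a finger rib 60 long, 14 wide, 12 to 25 mm high; across each end an 8 mm wall, 25 mm high. Any yaw. Home: leading end on the end stop, origin at x 46, z 5 mm of the reader, trailing end 4 mm outside the mouth.
- lane_start (a point): Point on the deck's surface, mid lane, 95 mm before the tunnel mouth: a carrier centred here lies on the deck wholly in front of the gantry, with room for an upright gripper over its rib.
- crank_axis (a point): Point on the crank's vertical axis, 225 mm above the bench, 50 mm inside the mouth (reader x = 50, y = 0).
- crank_grip (a point): Point on the upright crank handle: a black peg of 14 mm diameter, that spins freely on its own axis, 35 mm from the crank's axis. The peg stands from 207 to 247 mm above the bench on an aluminium disc of 92 mm diameter (top at 206; central nut up to 210); this point is 228 mm up.
- crank (a joint): Angle of the crank in rad, growing clockwise seen from above. Range 0 to 12.5 with hard stops; 12.5 is the lower stop of the hood. Starts 1.1 to 1.75 turns short of it. Turning takes about 3 N at the handle; it stays where left.
- dish: Bystander: white porcelain bowl, 84 mm across, 30 mm tall, loose. Origin at the centre of its underside.
- cork_ring: Bystander: cork flask ring, 84 mm across, 28 mm tall, loose. Origin at the centre of its underside.
- bottle: Bystander: amber bottle, 52 mm diameter, 100 mm tall, loose. Origin at the centre of its underside.
- rack: Bystander: white test-tube rack with tubes, 60 (x) x 200 (y) mm, 115 mm tall, loose. Origin at the centre of its underside.
Things that resemble listed ones, but are neither listed nor needed, are in the scene too. Leave any blue, green or yellow look-alike of the carrier alone.

How it is judged:
By the outcome, as a careful person would: the job done as asked, in the order asked, and still so for the second after the job is handed in, with the robot touching nothing.
It also fails if it takes over 72 s, if anything falls off the work surface, if the arm or the gripper's body presses on something with over 40 N, if the wrist force passes 120 N, or if a joint passes its speed limit or range.

## Working session

There is one attempt and no reset: what is moved stays moved. The work goes in short steps, Python scripts to look and compute and a shell command to move; the robot and the scene stay as the last step left them, time stands still between calls to the robot, and variables do not carry over. Pictures are saved under pics/ and viewed, about 8 in all and at most 12, crops included, and the job is handed in when it is done.

```bash
ls; mkdir -p pics; cat > h.py <<'E'
import numpy as np, cv2
from rig import env
def ray(name,u,v):
    p=env.camera_params(name); T=np.array(p['cam_to_world'])
    d=T[:3,:3]@np.array([(u-p['cx'])/p['fx'],(v-p['cy'])/p['fy'],1.]); return T[:3,3],d
def onplane(name,u,v,z):
    o,d=ray(name,u,v); return o+d*(z-o[2])/d[2]
def cloud(name,dep):
    p=env.camera_params(name); T=np.array(p['cam_to_world']); v,u=np.mgrid[:dep.shape[0],:dep.shape[1]]
    c=np.stack([(u-p['cx'])/p['fx']*dep,(v-p['cy'])/p['fy']*dep,dep],-1); return c@T[:3,:3].T+T[:3,3]
def st():
    o=env.get_obs(); print('t',round(o['time'],2),'p',np.round(o['tool_pos'],4),'F',np.round(o['ft_force'],1),'w',round(o['gripper_width'],4)); print(np.round(o['orientation'],3).tolist(),'q',np.round(o['qpos'],2)); return o
E
python3 - <<'E'
from h import *
st()
for n in ['scene','side']:
    im,d=env.snapshot(n); cv2.imwrite(f'pics/{n}0.png',im); np.save(f'{n}0.npy',d); p=env.camera_params(n); print(n,p['fx'],np.round(p['cam_to_world'],3).tolist())
print(env.camera_params('wrist'))
E
```

```text
pics
t 0.0 p [0.2782 0.5868 0.2302] F [ 0.3 -0.2 -0.1] w 0.0855
[[0.428, 0.904, -0.001], [0.904, -0.428, -0.002], [-0.002, -0.0, -1.0]] q [ 0.95  0.25  1.56  0.    1.34 -0.17]
scene 488.0362537363503 [[0.414, 0.653, -0.634, 1.459], [0.91, -0.289, 0.297, -0.351], [0.011, -0.7, -0.714, 1.14], [0.0, 0.0, 0.0, 1.0]]
side 538.5072383080962 [[-0.86, -0.367, 0.355, 0.041], [-0.51, 0.593, -0.623, 1.039], [0.018, -0.716, -0.697, 1.252], [0.0, 0.0, 0.0, 1.0]]
{'fx': 325.19226210127806, 'fy': 325.19226210127806, 'cx': 279.09762071637215, 'cy': 213.97175605464952, 'tool_from_camera': array([[ 9.99999933e-01, -5.61475932e-06, -3.65171231e-04,
        -1.05243688e-03],
       [ 1.17241013e-04,  9.51895904e-01,  3.06421562e-01,
        -7.93597385e-02],
       [ 3.45884516e-04, -3.06421584e-01,  9.51895841e-01,
        -1.42149251e-01],
       [ 0.00000000e+00,  0.00000000e+00,  0.00000000e+00,
         1.00000000e+00]])}
```

View pics/scene0.png

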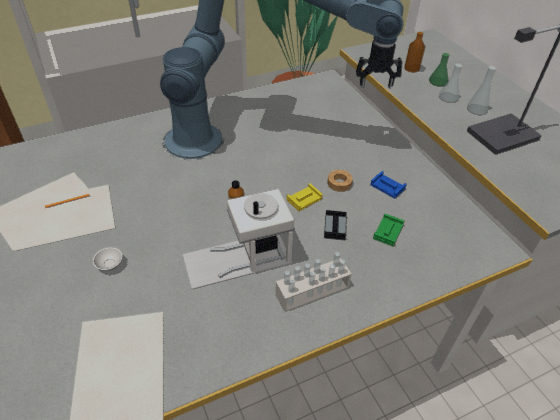

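View pics/side0.png

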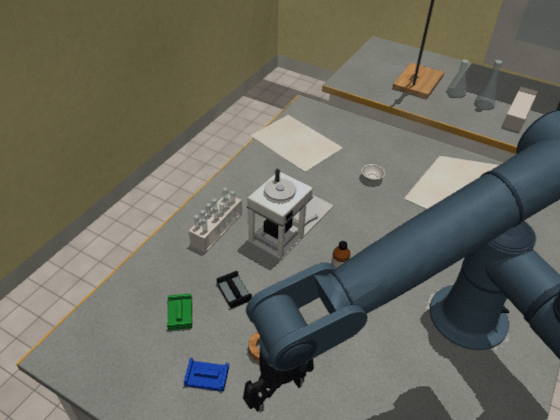

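The scene view shows a black carrier at (336,224), the reader housing at (262,215) with its deck to the left (215,262), and the bottle right behind the reader at (236,190). Three look-alikes stand out by colour: yellow (305,197), blue (388,185) and green (389,230). The black one has the end walls and rib described, so I'll confirm it in a crop.

```bash
python3 - <<'E'
from h import *
s=cv2.imread('pics/scene0.png'); d=cv2.imread('pics/side0.png')
a=cv2.resize(s[170:300,170:370],(800,520)[:2],interpolation=cv2.INTER_CUBIC)[:, :]
a=cv2.resize(s[180:290,175:360],(555,330),interpolation=cv2.INTER_CUBIC)
b=cv2.resize(d[165:310,200:345],(330,330),interpolation=cv2.INTER_CUBIC)
b=cv2.resize(d[160:310,205:345],(245*1,262),interpolation=cv2.INTER_CUBIC)
cv2.imwrite('pics/crop1.png',np.hstack([a,np.vstack([b,np.zeros((68,245,3),np.uint8)])]))
for n,im,box in [('scene',s,(320,205,352,242)),('side',d,(214,268,254,308))]:
    dep=np.load(n+'0.npy'); P=cloud(n,dep); x0,y0,x1,y1=box
    m=np.zeros(dep.shape,np.uint8); m[y0:y1,x0:x1]=(im[y0:y1,x0:x1].max(2)<75)
    print(n,'carrier px',m.sum())
    pts=P[(m>0)&(dep>0)&(P[...,2]>0.004)]
    print(' z pct',np.round(np.percentile(pts[:,2],[5,25,50,75,95,99]),4))
    (c,sz,an)=cv2.minAreaRect(pts[:,:2].astype(np.float32)*1000); print(' rect',np.round(c,1),np.round(sz,1),an)
    # housing top
    h=(P[...,2]>0.175)&(P[...,2]<0.197)&(dep>0)&(np.hypot(P[...,0]-0.65,P[...,1]-0.1)<0.5)&(im.min(2)>150)
    cc=cv2.connectedComponentsWithStats(h.astype(np.uint8)); k=1+np.argmax(cc[2][1:,4]); q=P[cc[1]==k]
    print(' housing',cc[2][k],np.round(np.median(q,0),4),[np.round(x,1) for x in cv2.minAreaRect(q[:,:2].astype(np.float32)*1000)])
    c0=P[(P[...,2]>0.2)&(P[...,2]<0.26)&(np.hypot(P[...,0]-np.median(q[:,0]),P[...,1]-np.median(q[:,1]))<0.07)]
    lo=c0[c0[:,2]<0.212]; hi=c0[c0[:,2]>0.222]
    print(' disc',len(lo),np.round(cv2.minEnclosingCircle(lo[:,:2].astype(np.float32))[0],4),np.round(lo.mean(0),4),cv2.minEnclosingCircle(lo[:,:2].astype(np.float32))[1],' peg',len(hi),np.round(hi.mean(0),4),np.round(hi[:,2].max(),4))
E
```

```text
scene carrier px 349
 z pct [0.0081 0.0138 0.0212 0.0253 0.0283 0.0298]
 rect [605.6 271.5] [ 65.9 108.3] 57.64696502685547
 housing [ 227  189   67   44 1151] [ 0.6279 -0.014   0.1901] [array([607. ,  13.8]), array([153.2, 132.4]), np.float64(84.1)]
 disc 528 [0.6081 0.0138] [0.6131 0.0129 0.2064] 0.047085992991924286  peg 51 [ 0.6338 -0.0095  0.238 ] 0.2495
side carrier px 537
 z pct [0.0072 0.0148 0.0228 0.0272 0.5077 0.5127]
 rect [476.6 399.8] [ 85.  475.9] 45.097511291503906
 housing [249 172  63  44 821] [0.5835 0.0431 0.192 ] [array([605.1,  12.5]), array([158.7, 130. ]), np.float64(83.2)]
 disc 460 [0.6066 0.0186] [0.6034 0.0236 0.2077] 0.04638677090406418  peg 27 [ 0.6297 -0.004   0.2376] 0.2537
```

View pics/crop1.png

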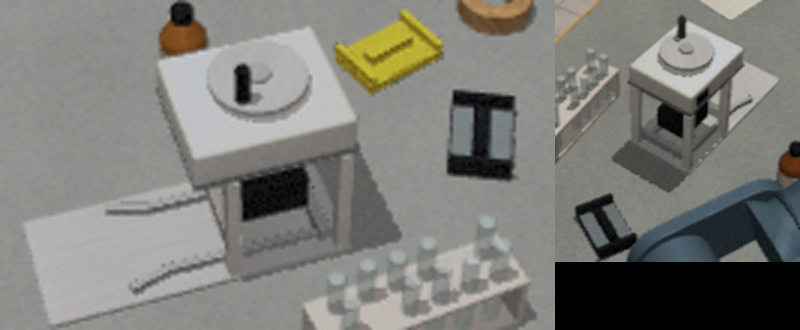

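The crop confirms it: the black carrier at scene (336,224) has glass windows, a mid rib and end walls, and the yellow, blue and green ones are look-alikes. The deck lies toward world −y, so the push goes to about +y. Next I'll refine the deck axis and locate the bystanders.

```bash
python3 - <<'E'
from h import *
s=cv2.imread('pics/scene0.png'); d=cv2.imread('pics/side0.png')
print('side carrier ctr check', np.round(onplane('side',234,289,.018),4),'scene',np.round(onplane('scene',336,224,.018),4))
P=cloud('scene',np.load('scene0.npy'));Q=cloud('side',np.load('side0.npy'))
hsv=cv2.cvtColor(s,cv2.COLOR_BGR2HSV)
m=((s.min(2)>150)&(abs(P[...,2]-.005)<.02)).astype(np.uint8); m[:, :170]=0; m[:,262:]=0; m[:225]=0; m[300:]=0
cc=cv2.connectedComponentsWithStats(m); k=1+np.argmax(cc[2][1:,4]); print('deck',cc[2][k])
c=max(cv2.findContours((cc[1]==k).astype(np.uint8),0,2)[0],key=cv2.contourArea)[:,0]
W=np.array([onplane('scene',u,v,.005)[:2] for u,v in c]); r=cv2.minAreaRect(W.astype(np.float32)*1000); print(r, np.round(cv2.boxPoints(r),1).tolist())
ux=np.array([np.cos(np.radians(83.7)),np.sin(np.radians(83.7))]); uy=np.array([-ux[1],ux[0]]); O=np.array([.606,.0135])-.0485*ux
L=(W-O); print('O',O,'reader x range',np.round([(L@ux).min(),(L@ux).max(),(L@uy).min(),(L@uy).max()],4))
e=W[(L@ux<-.165)]; print('end edge dir fit',np.degrees(np.arctan2(*np.polyfit(e@uy,e@ux,1)[:1],1)) if len(e)>3 else 0)
for n,z in [('bottle',(236,197)),('ring',(340,180)),('dish',(108,258))]: print(n,np.round(onplane('scene',*z,.03),3))
f=P[280:300,300:345]; 
rk=((P[...,2]>.03)&(P[...,2]<.13)&(np.hypot(P[...,0]-.76,P[...,1]-.17)<.16)); rk[:,:272]=0
print('rack',[np.round(x,1) for x in cv2.minAreaRect(P[rk][:,:2].astype(np.float32)*1000)])
bt=((Q[...,2]>.04)&(Q[...,2]<.105)); bt[:240]=0; bt[275:]=0; bt[:,:330]=0; bt[:,352:]=0; print('bottle side',np.round(np.median(Q[bt],0),3))
E
```

```text
side carrier ctr check [0.6028 0.2726 0.018 ] scene [0.6079 0.2722 0.018 ]
deck [ 182  241   70   47 1973]
((589.5499877929688, -117.30716705322266), (182.5171356201172, 131.49032592773438), 84.11762237548828) [[514.7999877929688, -201.3000030517578], [645.5999755859375, -214.8000030517578], [664.2999877929688, -33.29999923706055], [533.5, -19.799999237060547]]
O [ 0.60067789 -0.03470711] reader x range [-0.1746  0.0081 -0.0638  0.0681]
end edge dir fit 0.12677467148488875
bottle [0.381 0.027 0.03 ]
ring [0.446 0.379 0.03 ]
dish [ 0.466 -0.403  0.03 ]
rack [array([782.3,  96.7]), array([195.6, 153.1]), np.float64(49.8)]
bottle side [0.386 0.036 0.072]
```

Deck check: 131.5 mm wide (130 given), end at −174.6 mm (−175 given), yaw 84°, O≈(0.599,−0.0345). Carrier at (0.606,0.272), yaw 147.6°. Moving over it now.

```bash
python3 -m handwheel '[[[-0.04,0.12,0.03,0.02,0,0.02,1],[-0.08,0.24,0.06,0,0,0.04,0.9],[-0.12,0.36,0.09,0,0,0.06,0.8],[-0.16,0.48,0.12,0,0,0.08,0.7],[-0.2,0.6,0.15,0,0,0.1,0.7],[-0.24,0.72,0.18,0,0,0.12,0.7],[-0.28,0.82,0.2,0,0,0.12,0.7],[-0.29,0.86,0.2,0,0,0.12,0.7]]]' 40; python3 -c "from h import *; st()"
```

```text
time: 0.77
tool_pos: [0.4425, 0.4261, 0.1783]
orientation: [[0.541, 0.841, -0.003], [0.841, -0.541, -0.004], [-0.005, -0.001, -1.0]]
ft_force: [-0.2, -0.4, 0.0]
gripper_width: 0.06
t 0.77 p [0.4425 0.4261 0.1783] F [-0.2 -0.4  0. ] w 0.06
[[0.541, 0.841, -0.003], [0.841, -0.541, -0.004], [-0.005, -0.001, -1.0]] q [ 0.58  0.22  1.69 -0.    1.24 -0.42]
```

```bash
python3 -m handwheel '[[[-0.02,0.13,0.05,0,0,0,0.7],[-0.04,0.26,0.1,0,0,0,0.7],[-0.07,0.39,0.15,0,0,0,0.7],[-0.1,0.52,0.2,0,0,0,0.7],[-0.12,0.65,0.25,0,0,0,0.7],[-0.15,0.78,0.3,0,0,0,0.7],[-0.165,0.88,0.31,0,0,0,0.7],[-0.165,0.88,0.31,0,0,0,0.7]]]' 40
cat >> h.py <<'E'
def wrist_pts(us,z,o):
    p=env.camera_params('wrist'); T=p['tool_from_camera']; R=np.array(o['orientation']); out=[]
    for u,v in us:
        a=np.array([u-p['cx'],v-p['cy']]); r=np.hypot(*a); th=r/p['fx']; dc=np.array([*(np.sin(th)*a/max(r,1e-9)),np.cos(th)])
        C=R@T[:3,3]+o['tool_pos']; d=R@T[:3,:3]@dc; out.append(C+d*(z-C[2])/d[2])
    return np.array(out)
def topx(P,o):
    p=env.camera_params('wrist'); T=p['tool_from_camera']; R=np.array(o['orientation'])
    c=T[:3,:3].T@(R.T@(np.array(P)-o['tool_pos'])-T[:3,3]); r=np.hypot(c[0],c[1]); th=np.arctan2(r,c[2]); return p['cx']+p['fx']*th*c[0]/r,p['cy']+p['fx']*th*c[1]/r
E
python3 - <<'E'
from h import *
o=st(); im,d=env.snapshot('wrist'); cv2.imwrite('pics/w1.png',im)
ux=np.array([np.cos(np.radians(147.6)),np.sin(np.radians(147.6)),0]);uy=np.array([-ux[1],ux[0],0]); c=np.array([.606,.272,0])
for a,b in [(1,1),(1,-1),(-1,-1),(-1,1)]: u=topx(c+.05*a*ux+.033*b*uy+[0,0,.025],o); cv2.circle(im,(int(u[0]),int(u[1])),3,(0,0,255),-1)
u=topx(c+[0,0,.025],o); cv2.circle(im,(int(u[0]),int(u[1])),3,(0,255,0),-1)
cv2.imwrite('pics/w1a.png',im)
E
```

```text
time: 1.43
tool_pos: [0.6073, 0.2691, 0.0996]
orientation: [[0.544, 0.839, -0.004], [0.839, -0.544, -0.005], [-0.006, -0.001, -1.0]]
ft_force: [0.7, 0.3, -0.3]
gripper_width: 0.0597
t 1.43 p [0.6073 0.2691 0.0996] F [ 0.7  0.3 -0.3] w 0.0597
[[0.544, 0.839, -0.004], [0.839, -0.544, -0.005], [-0.006, -0.001, -1.0]] q [ 0.25  0.42  1.6  -0.    1.13 -0.75]
```

View pics/w1a.png

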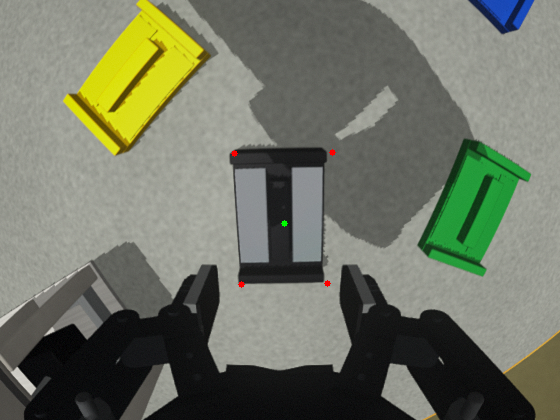

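The wrist view shows the black carrier centred between the fingers: rib at (279,222), ends at rows 148 and 282. It sits within about 3 mm of my estimate, so I'll descend and grip.

```bash
python3 -m handwheel '[[[0,0,0.08,0,0,0,0.6],[0,0,0.16,0,0,0,0.6],[0,0,0.22,0,0,0,0.6],[0,0,0.28,0,0,0,0.6],[0,0,0.32,0,0,0,0.6],[0,0,0.343,0,0,0,0.6],[0,0,0.343,0,0,0,0.4],[0,0,0.343,0,0,0,0]]]' 40 && python3 -m handwheel '[[[0,0,0,0,0,0,0],[0,0,0,0,0,0,0],[0,0,0,0,0,0,0],[0,0,0,0,0,0,0],[0,0,0,0,0,0,0],[0,0,-0.06,0,0,0,0],[0,0,-0.12,0,0,0,0],[0,0,-0.16,0,0,0,0]]]' 40; python3 -c "from h import *; st()"
```

```text
time: 2.15
tool_pos: [0.6058, 0.2708, 0.0148]
orientation: [[0.543, 0.84, -0.004], [0.84, -0.543, -0.004], [-0.005, -0.001, -1.0]]
ft_force: [-0.1, -0.0, 0.3]
gripper_width: 0.0279
time: 2.82
tool_pos: [0.6066, 0.2711, 0.057]
orientation: [[0.543, 0.84, -0.002], [0.84, -0.543, -0.003], [-0.004, 0.0, -1.0]]
ft_force: [-0.1, 0.0, -1.1]
gripper_width: 0.0127
t 2.82 p [0.6066 0.2711 0.057 ] F [-0.1  0.  -1.1] w 0.0127
[[0.543, 0.84, -0.002], [0.84, -0.543, -0.003], [-0.004, 0.0, -1.0]] q [ 0.25  0.47  1.61 -0.    1.06 -0.74]
```

```bash
python3 -m handwheel '[[[0,0,-0.1,0,0,0.05,0],[0,0,-0.22,0,0,0.15,0],[0,0,-0.36,0,0,0.26,0],[0,0,-0.5,0,0,0.37,0],[0,0,-0.64,0,0,0.48,0],[0,0,-0.78,0,0,0.59,0],[0,0,-0.92,0,0,0.7,0],[0,0,-0.97,0,0,0.8,0]]]' 40; python3 -c "from h import *; st()"
```

```text
time: 3.48
tool_pos: [0.6089, 0.2725, 0.3082]
orientation: [[0.988, 0.153, 0.009], [0.153, -0.988, -0.001], [0.009, 0.002, -1.0]]
ft_force: [0.9, 1.1, 0.2]
gripper_width: 0.0126
t 3.48 p [0.6089 0.2725 0.3082] F [0.9 1.1 0.2] w 0.0126
[[0.988, 0.153, 0.009], [0.153, -0.988, -0.001], [0.009, 0.002, -1.0]] q [ 0.25  0.23  1.44 -0.    1.47  0.1 ]
```

```bash
python3 -m handwheel '[[[-0.03,0.1,0,0,0,0.05,0],[-0.05,0.23,0,0,0,0.1,0],[-0.08,0.36,0,0,0,0.15,0],[-0.11,0.5,0,0,0,0.2,0],[-0.14,0.64,0,0,0,0.25,0],[-0.16,0.77,0,0,0,0.25,0],[-0.19,0.9,0,0,0,0.25,0],[-0.21,1.0,0,0,0,0.25,0]]]' 40; python3 -c "from h import *; st()"
```

```text
time: 4.15
tool_pos: [0.5946, 0.0151, 0.3095]
orientation: [[0.994, -0.109, 0.01], [-0.109, -0.994, -0.001], [0.01, 0.0, -1.0]]
ft_force: [0.2, 0.4, -1.1]
gripper_width: 0.0129
t 4.15 p [0.5946 0.0151 0.3095] F [ 0.2  0.4 -1.1] w 0.0129
[[0.994, -0.109, 0.01], [-0.109, -0.994, -0.001], [0.01, 0.0, -1.0]] q [-0.17  0.06  1.63  0.    1.45 -0.06]
```

```bash
python3 -m handwheel '[[[0.01,0.1,0,0,-0.01,0,0],[0.01,0.23,0,0,-0.01,0,0],[0.02,0.36,0,0,-0.01,0,0],[0.03,0.48,0,0,-0.01,0,0],[0.04,0.6,0,0,-0.01,0,0],[0.044,0.69,0,0,-0.01,0,0],[0.044,0.716,0.1,0,-0.01,0,0],[0.044,0.716,0.2,0,-0.01,0,0]]]' 40; python3 -m handwheel '[[[0,0,0.1,0,0,0,0],[0,0,0.2,0,0,0,0],[0,0,0.3,0,0,0,0],[0,0,0.35,0,0,0,0],[0,0,0.4,0,0,0,0],[0,0,0.42,0,0,0,0],[0,0,0.42,0,0,0,0],[0,0,0.42,0,0,0,0]]]' 40
python3 - <<'E'
from h import *
o=st(); im,d=env.snapshot('wrist'); cv2.imwrite('pics/w2.png',im)
O=np.array([.5995,-.0345,0]); a=np.radians(84); ux=np.array([np.cos(a),np.sin(a),0]);uy=np.array([-ux[1],ux[0],0])
for x,y,z in [(-.175,.065,.005),(-.175,-.065,.005),(-.093,.042,.015),(-.093,-.042,.015),(-.055,.036,.015),(-.055,-.036,.015),(-.03,.065,.14),(-.03,-.065,.14)]:
    u=topx(O+x*ux+y*uy+[0,0,z],o); cv2.circle(im,(int(u[0]),int(u[1])),3,(0,0,255),-1)
cv2.imwrite('pics/w2a.png',im)
E
```

```text
time: 4.82
tool_pos: [0.5871, -0.1669, 0.2624]
orientation: [[0.994, -0.112, 0.005], [-0.112, -0.994, -0.003], [0.005, 0.003, -1.0]]
ft_force: [-0.2, -0.1, -2.0]
gripper_width: 0.0124
time: 5.48
tool_pos: [0.5883, -0.1676, 0.1587]
orientation: [[0.994, -0.112, 0.007], [-0.112, -0.994, -0.004], [0.007, 0.004, -1.0]]
ft_force: [0.5, -0.3, -0.2]
gripper_width: 0.0126
t 5.48 p [ 0.5883 -0.1676  0.1587] F [ 0.5 -0.3 -0.2] w 0.0126
[[0.994, -0.112, 0.007], [-0.112, -0.994, -0.004], [0.007, 0.004, -1.0]] q [-0.46  0.23  1.72 -0.    1.19 -0.35]
```

View pics/w2a.png

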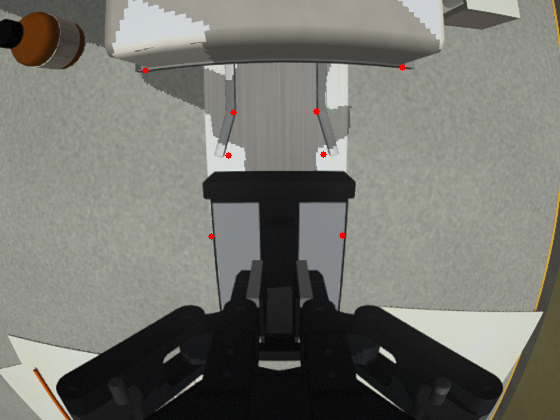

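The wrist view shows the carrier held square and centred on the tool (x≈279). The guide bends at (234,112) and (317,112) match my projected dots within a pixel, so the lane frame is good. Lowering with a −2.8 mm lateral correction.

```bash
python3 -m handwheel '[[[-0.011,-0.01,0.08,0.004,-0.007,-0.007,0],[-0.011,-0.02,0.18,0.004,-0.007,-0.007,0],[-0.011,-0.02,0.28,0.004,-0.007,-0.007,0],[-0.011,-0.02,0.38,0.004,-0.007,-0.007,0],[-0.011,-0.02,0.46,0.004,-0.007,-0.007,0],[-0.011,-0.02,0.52,0.004,-0.007,-0.007,0],[-0.011,-0.02,0.55,0.004,-0.007,-0.007,0],[-0.011,-0.02,0.55,0.004,-0.007,-0.007,0]]]' 40; python3 - <<'E'
from h import *
o=st(); d=np.array(o['tool_pos'])[:2]-[.5995,-.0345]; a=np.radians(84); print('reader xy',d@[np.cos(a),np.sin(a)],d@[-np.sin(a),np.cos(a)])
E
```

```text
time: 6.2
tool_pos: [0.5879, -0.1632, 0.0219]
orientation: [[0.994, -0.105, 0.001], [-0.105, -0.994, 0.0], [0.001, -0.0, -1.0]]
ft_force: [0.2, -0.2, -1.6]
gripper_width: 0.0128
t 6.2 p [ 0.5879 -0.1632  0.0219] F [ 0.2 -0.2 -1.6] w 0.0128
[[0.994, -0.105, 0.001], [-0.105, -0.994, 0.0], [0.001, -0.0, -1.0]] q [-0.46  0.42  1.76  0.    0.96 -0.35]
reader xy -0.12924460520916575 -0.001888626868200188
```

```bash
python3 -m handwheel '[[[-0.006,0,0.004,0,0,0,0],[-0.006,0,0.008,0,0,0,0],[-0.006,0,0.01,0,0,0,0],[-0.006,0,0.012,0,0,0,0],[-0.006,0,0.012,0,0,0,0],[-0.006,0,0.012,0,0,0,0],[-0.006,0,0.012,0,0,0,0],[-0.006,0,0.012,0,0,0,0]]]' 40; python3 -c "from h import *; st()"
```

```text
time: 6.87
tool_pos: [0.5872, -0.1635, 0.0207]
orientation: [[0.994, -0.105, 0.002], [-0.105, -0.994, -0.001], [0.002, 0.0, -1.0]]
ft_force: [-3.1, 1.0, 4.4]
gripper_width: 0.0127
t 6.87 p [ 0.5872 -0.1635  0.0207] F [-3.1  1.   4.4] w 0.0127
[[0.994, -0.105, 0.002], [-0.105, -0.994, -0.001], [0.002, 0.0, -1.0]] q [-0.46  0.42  1.76  0.    0.95 -0.35]
```

```bash
python3 -m handwheel '[[[0,0,0,0,0,0,0.3],[0,0,0,0,0,0,0.6],[0,0,0,0,0,0,0.6],[0,0,-0.08,0,0,0,0.6],[0,0,-0.2,0,0,0,0.6],[0,0,-0.34,0,0,0,0.5],[0,0,-0.48,0,0,0,0.3],[0,0.1,-0.6,0,0,0,0]]]' 40; python3 - <<'E'
from h import *
st(); im,d=env.snapshot('scene'); cv2.imwrite('pics/scene1.png',im)
E
```

```text
time: 7.53
tool_pos: [0.5847, -0.1855, 0.1728]
orientation: [[0.995, -0.101, 0.003], [-0.101, -0.995, 0.0], [0.003, -0.001, -1.0]]
ft_force: [0.1, -0.5, -1.0]
gripper_width: 0.0194
t 7.53 p [ 0.5847 -0.1855  0.1728] F [ 0.1 -0.5 -1. ] w 0.0194
[[0.995, -0.101, 0.003], [-0.101, -0.995, 0.0], [0.003, -0.001, -1.0]] q [-0.49  0.22  1.7   0.    1.22 -0.39]
```

```bash
cat >> h.py <<'E'
from scipy.spatial.transform import Rotation as Ro
A=np.radians(84); UX=np.array([np.cos(A),np.sin(A),0]); UY=np.array([-UX[1],UX[0],0]); O=np.array([.5995,-.0345,0])
def lean(deg,s=-1):
    t=np.radians(deg); z=np.array([0,0,-np.cos(t)])+np.sin(t)*UX; x=s*(np.cos(t)*UX+np.array([0,0,np.sin(t)])); return np.stack([x,np.cross(z,x),z],1)
def go(p,R,o=None):
    o=o or env.get_obs(); R0=np.array(o['orientation']); q=np.array(o['tool_pos'])
    print('reader now',np.round([(q-O)@UX,(q-O)@UY,q[2]],4),'shift',np.round(R0.T@(p-q)/.25,3),'turn',np.round(Ro.from_matrix(R0.T@R).as_rotvec(degrees=True)/60,3))
def rp(x,y,z): return O+x*UX+y*UY+np.array([0,0,z])
E
python3 - <<'E'
from h import *
go(rp(-.215,0,.10),lean(0)); go(rp(-.215,0,.10),lean(40))
E
```

```text
reader now [-0.159  -0.0048  0.1804] shift [-0.024  0.221  0.323] turn [-0.005 -0.017  1.5  ]
reader now [-0.159  -0.0048  0.1804] shift [-0.024  0.221  0.323] turn [ 0.517 -0.538  1.436]
```

```bash
python3 -m handwheel '[[[0,0.05,0,0.04,-0.04,0.1,0],[0,0.1,0,0.07,-0.08,0.2,0],[0,0.15,0,0.11,-0.12,0.3,0],[0,0.2,0,0.15,-0.16,0.41,0],[0,0.22,0.05,0.19,-0.2,0.52,0],[-0.02,0.22,0.1,0.23,-0.24,0.62,0],[-0.02,0.22,0.1,0.27,-0.28,0.73,0],[-0.02,0.22,0.1,0.3,-0.31,0.83,0]]]' 40; python3 - <<'E'
from h import *
st(); go(rp(-.215,0,.05),lean(40))
E
```

```text
time: 8.25
tool_pos: [0.5766, -0.2477, 0.1539]
orientation: [[0.527, -0.845, -0.096], [-0.754, -0.516, 0.405], [-0.392, -0.141, -0.909]]
ft_force: [-0.0, -1.0, 0.3]
gripper_width: -0.0001
t 8.25 p [ 0.5766 -0.2477  0.1539] F [-0.  -1.   0.3] w -0.0001
[[0.527, -0.845, -0.096], [-0.754, -0.516, 0.405], [-0.392, -0.141, -0.909]] q [-0.69  0.44  1.5   0.25  1.55  0.25]
reader now [-0.2144  0.0005  0.1539] shift [0.166 0.059 0.377] turn [ 0.216 -0.224  0.6  ]
```

```bash
python3 -m handwheel '[[[0.02,0.01,0.05,0.03,-0.03,0.08,0],[0.05,0.02,0.1,0.06,-0.06,0.17,0],[0.08,0.03,0.16,0.09,-0.1,0.26,0],[0.1,0.04,0.22,0.13,-0.13,0.36,0],[0.13,0.05,0.28,0.17,-0.17,0.46,0],[0.15,0.06,0.33,0.2,-0.2,0.55,0],[0.166,0.06,0.37,0.216,-0.224,0.6,0],[0.166,0.06,0.377,0.216,-0.224,0.6,0]]]' 40; python3 - <<'E'
from h import *
st(); go(rp(-.210,0,.018),lean(40)); R=np.array(env.get_obs()['orientation'])
print('per100mm push shift', np.round(R.T@UX*.1/.25,3),'up 10mm',np.round(R.T@[0,0,.01]/.25,4))
im,d=env.snapshot('scene'); cv2.imwrite('pics/scene2.png',cv2.resize(im[150:320,140:400],(780,510)))
im,d=env.snapshot('wrist'); cv2.imwrite('pics/w3.png',im)
E
```

```text
time: 8.92
tool_pos: [0.5747, -0.2479, 0.0464]
orientation: [[-0.085, -0.994, 0.065], [-0.759, 0.107, 0.643], [-0.646, 0.006, -0.764]]
ft_force: [0.1, -0.1, -0.5]
gripper_width: 0.0001
t 8.92 p [ 0.5747 -0.2479  0.0464] F [ 0.1 -0.1 -0.5] w 0.0001
[[-0.085, -0.994, 0.065], [-0.759, 0.107, 0.643], [-0.646, 0.006, -0.764]] q [-0.8   0.63  1.53  0.52  1.49  0.7 ]
reader now [-0.2149  0.0023  0.0464] shift [ 0.058 -0.01   0.099] turn [ 0.003  0.004 -0.005]
per100mm push shift [-0.305  0.001  0.258] up 10mm [-0.0258  0.0002 -0.0305]
```

View pics/scene2.png

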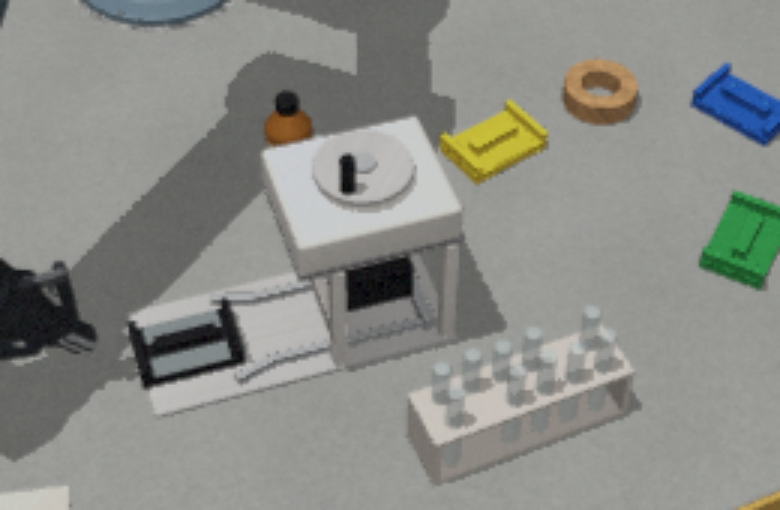

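The enlarged scene view shows the carrier flat on the deck in the flare's mouth, straight with the lane at crop (187,345), and the tool behind it at (90,340). Bystanders are untouched. Now the push.

```bash
python3 -m handwheel '[[[0.02,-0.01,0.035,0,0,0,0],[0.04,-0.01,0.07,0,0,0,0],[0.06,-0.01,0.1,0,0,0,0],[0.062,-0.01,0.104,0,0,0,0],[0.025,-0.01,0.135,0,0,0,0],[-0.012,-0.01,0.166,0,0,0,0],[-0.049,-0.01,0.197,0,0,0,0],[-0.049,-0.01,0.197,0,0,0,0]]]' 40; python3 - <<'E'
from h import *
st(); go(rp(-.10,0,.0165),lean(40))
E
```

```text
time: 9.68
tool_pos: [0.583, -0.2045, 0.0196]
orientation: [[-0.078, -0.995, 0.064], [-0.761, 0.101, 0.641], [-0.644, 0.002, -0.765]]
ft_force: [0.3, 0.2, 0.3]
gripper_width: 0.0002
t 9.68 p [ 0.583  -0.2045  0.0196] F [0.3 0.2 0.3] w 0.0002
[[-0.078, -0.995, 0.064], [-0.761, 0.101, 0.641], [-0.644, 0.002, -0.765]] q [-0.74  0.64  1.57  0.55  1.42  0.71]
reader now [-0.1708 -0.0014  0.0196] shift [-0.209  0.004  0.192] turn [0.004 0.002 0.002]
```

```bash
python3 -m handwheel '[[[-0.03,0.004,0.03,0,0,0,0],[-0.06,0.004,0.06,0,0,0,0],[-0.09,0.004,0.085,0,0,0,0],[-0.12,0.004,0.11,0,0,0,0],[-0.15,0.004,0.14,0,0,0,0],[-0.18,0.004,0.17,0,0,0,0],[-0.209,0.004,0.192,0,0,0,0],[-0.209,0.004,0.192,0,0,0,0]]]' 40; python3 - <<'E'
from h import *
st(); go(rp(-.03,0,.017),lean(40))
im,d=env.snapshot('scene'); a=cv2.resize(im[210:300,170:300],(520,360))
im,d=env.snapshot('side'); b=cv2.resize(im[170:290,240:350],(275,300)); b=np.vstack([b,np.zeros((60,275,3),np.uint8)])
cv2.imwrite('pics/push.png',np.hstack([a,b]))
E
```

```text
time: 10.35
tool_pos: [0.5887, -0.1316, 0.0162]
orientation: [[-0.077, -0.995, 0.061], [-0.76, 0.099, 0.642], [-0.645, 0.003, -0.764]]
ft_force: [-0.9, 0.7, 0.3]
gripper_width: 0.0002
t 10.35 p [ 0.5887 -0.1316  0.0162] F [-0.9  0.7  0.3] w 0.0002
[[-0.077, -0.995, 0.061], [-0.76, 0.099, 0.642], [-0.645, 0.003, -0.764]] q [-0.65  0.6   1.66  0.6   1.35  0.75]
reader now [-0.0977  0.0006  0.0162] shift [-0.209 -0.004  0.172] turn [0.006 0.003 0.002]
```

View pics/push.png

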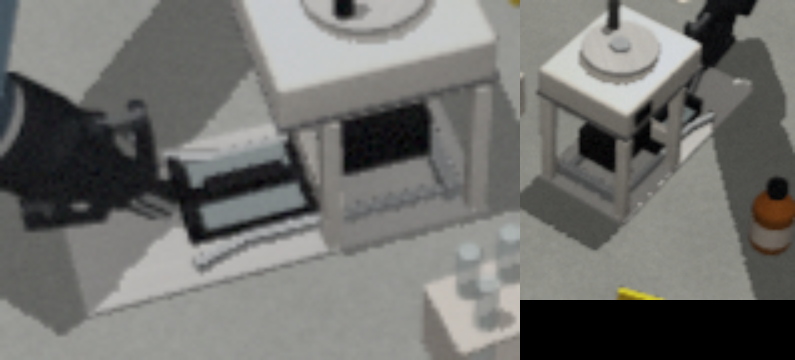

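The carrier is straight between the guides (crop 245,190) with the fingertips at the trailing wall. Pushing on.

```bash
python3 -m handwheel '[[[-0.03,0,0.025,0,0,0,0],[-0.06,-0.002,0.05,0,0,0,0],[-0.09,-0.004,0.075,0,0,0,0],[-0.12,-0.004,0.1,0,0,0,0],[-0.15,-0.004,0.125,0,0,0,0],[-0.18,-0.004,0.15,0,0,0,0],[-0.209,-0.004,0.172,0,0,0,0],[-0.209,-0.004,0.172,0,0,0,0]]]' 40; python3 - <<'E'
from h import *
st(); go(rp(0,0,.017),lean(40))
E
```

```text
time: 11.12
tool_pos: [0.5965, -0.0639, 0.0171]
orientation: [[-0.077, -0.995, 0.061], [-0.76, 0.098, 0.642], [-0.645, 0.003, -0.764]]
ft_force: [0.3, -0.1, 0.3]
gripper_width: 0.0002
t 11.12 p [ 0.5965 -0.0639  0.0171] F [ 0.3 -0.1  0.3] w 0.0002
[[-0.077, -0.995, 0.061], [-0.76, 0.098, 0.642], [-0.645, 0.003, -0.764]] q [-0.55  0.56  1.72  0.65  1.29  0.8 ]
reader now [-0.0296 -0.0001  0.0171] shift [-0.09  -0.001  0.077] turn [0.006 0.003 0.003]
```

```bash
python3 -m handwheel '[[[-0.01,0,0.008,0,0,0,0],[-0.018,0,0.015,0,0,0,0],[-0.026,0,0.022,0,0,0,0],[-0.034,0,0.029,0,0,0,0],[-0.04,0,0.034,0,0,0,0],[-0.045,0,0.038,0,0,0,0],[-0.045,0,0.038,0,0,0,0],[-0.045,0,0.038,0,0,0,0]]]' 40;  python3 - <<'E'
from h import *
go(rp(0,0,.017),lean(40))
E
```

```text
time: 11.78
tool_pos: [0.5978, -0.0491, 0.017]
orientation: [[-0.077, -0.995, 0.061], [-0.76, 0.098, 0.642], [-0.645, 0.003, -0.764]]
ft_force: [0.7, 0.6, -0.4]
gripper_width: -0.0004
reader now [-0.0147  0.0002  0.017 ] shift [-0.045 -0.001  0.038] turn [0.006 0.003 0.003]
```

```bash
python3 -m handwheel '[[[-0.004,0,0.003,0,0,0,0],[-0.008,0,0.007,0,0,0,0],[-0.012,0,0.01,0,0,0,0],[-0.015,0,0.013,0,0,0,0],[-0.015,0,0.013,0,0,0,0],[-0.015,0,0.013,0,0,0,0],[-0.015,0,0.013,0,0,0,0],[-0.015,0,0.013,0,0,0,0]]]' 40;  python3 - <<'E'
from h import *
go(rp(0,0,.017),lean(40))
E
```

```text
time: 12.45
tool_pos: [0.5982, -0.0441, 0.0169]
orientation: [[-0.077, -0.995, 0.061], [-0.76, 0.098, 0.643], [-0.645, 0.003, -0.764]]
ft_force: [-1.0, -0.3, -0.1]
gripper_width: 0.0002
reader now [-0.0097  0.0003  0.0169] shift [-0.03  -0.001  0.025] turn [0.007 0.003 0.003]
```

```bash
python3 -m handwheel '[[[-0.004,0,0.003,0,0,0,0],[-0.008,0,0.007,0,0,0,0],[-0.012,0,0.01,0,0,0,0],[-0.012,0,0.01,0,0,0,0],[-0.012,0,0.01,0,0,0,0],[-0.012,0,0.01,0,0,0,0],[-0.012,0,0.01,0,0,0,0],[-0.012,0,0.01,0,0,0,0]]]' 40;  python3 - <<'E'
from h import *
go(rp(0,0,.017),lean(40))
im,d=env.snapshot('wrist'); cv2.imwrite('pics/w4.png',im)
E
```

```text
time: 13.12
tool_pos: [0.5986, -0.0427, 0.017]
orientation: [[-0.077, -0.995, 0.061], [-0.763, 0.098, 0.639], [-0.642, 0.002, -0.767]]
ft_force: [-4.9, -9.7, 2.3]
gripper_width: 0.0
reader now [-0.0082  0.      0.017 ] shift [-0.025 -0.     0.021] turn [ 0.006 -0.001  0.003]
```

```bash
python3 -m handwheel '[[[-0.004,0,0.003,0,0,0,0],[-0.008,0,0.007,0,0,0,0],[-0.01,0,0.009,0,0,0,0],[-0.01,0,0.009,0,0,0,0],[-0.01,0,0.009,0,0,0,0],[-0.01,0,0.009,0,0,0,0],[-0.01,0,0.009,0,0,0,0],[-0.01,0,0.009,0,0,0,0]]]' 40;  python3 - <<'E'
from h import *
go(rp(-.10,0,.05),lean(40))
im,d=env.snapshot('scene'); a=cv2.resize(im[210:300,200:310],(480,393))
w,d=env.snapshot('wrist'); cv2.imwrite('pics/home.png',np.vstack([a,cv2.resize(w,(480,206))*0+cv2.resize(w[60:360],(480,206))])[:599])
E
```

```text
time: 13.83
tool_pos: [0.5989, -0.0426, 0.017]
orientation: [[-0.076, -0.995, 0.061], [-0.767, 0.098, 0.635], [-0.638, 0.002, -0.77]]
ft_force: [-6.3, -13.2, 4.4]
gripper_width: -0.0
reader now [-0.0082 -0.0002  0.017 ] shift [ 0.199  0.004 -0.336] turn [ 0.005 -0.007  0.004]
```

View pics/home.png

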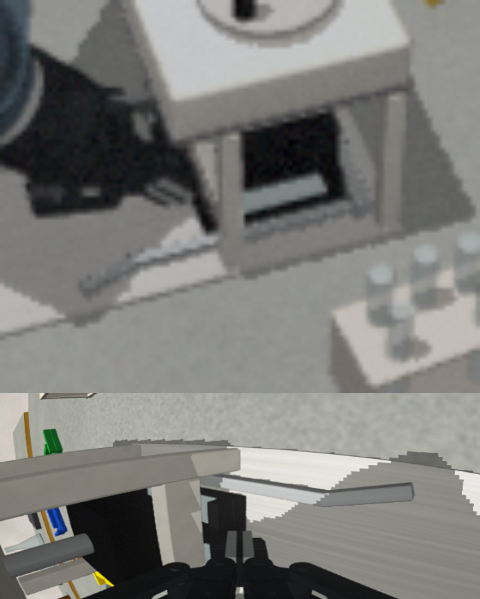

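```bash
python3 -m handwheel '[[[0.04,0,-0.035,0,0,0,0],[0.08,0.002,-0.08,0,0,0,0],[0.11,0.003,-0.14,0,0,0,0],[0.15,0.004,-0.2,0,0,0,0],[0.18,0.004,-0.27,0,0,0,0],[0.2,0.004,-0.34,0,0,0,0],[0.2,0.004,-0.45,0,0,0,0],[0.2,0.004,-0.56,0,0,0,0]]]' 40;  python3 - <<'E'
from h import *
go(rp(-.16,0,.30),lean(0))
im,d=env.snapshot('scene'); cv2.imwrite('pics/scene3.png',im)
p=env.camera_params('scene'); T=np.linalg.inv(p['cam_to_world'])
for c in [(-.004,-.033,.03),(-.004,.033,.03),(.096,-.033,.03),(-.004,-.033,.005),(.096,-.025,.017)]:
    q=T@np.append(rp(*c),1); print(c,round(p['fx']*q[0]/q[2]+p['cx'],1),round(p['fy']*q[1]/q[2]+p['cy'],1))
cv2.imwrite('pics/home2.png',cv2.resize(im[225:285,225:305],(800,600),interpolation=cv2.INTER_CUBIC))
E
```

```text
time: 14.6
tool_pos: [0.5848, -0.1714, 0.0937]
orientation: [[-0.078, -0.995, 0.061], [-0.766, 0.098, 0.635], [-0.638, 0.003, -0.77]]
ft_force: [0.2, -0.3, 0.1]
gripper_width: 0.0001
reader now [-0.1376  0.0003  0.0937] shift [-0.458  0.001 -0.692] turn [0.004 0.661 0.005]
(-0.004, -0.033, 0.03) 245.9 259.2
(-0.004, 0.033, 0.03) 239.6 242.6
(0.096, -0.033, 0.03) 278.6 251.0
(-0.004, -0.033, 0.005) 246.1 264.6
(0.096, -0.025, 0.017) 277.6 251.8
```

View pics/home2.png

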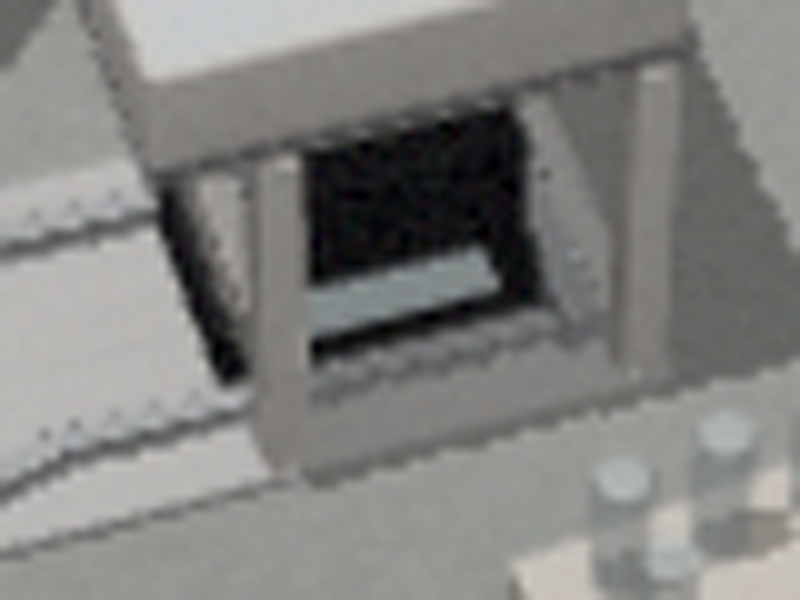

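The trailing corner sits at crop (222,385) against a predicted (211,396) for home. The leading end at about (545,300) meets the stop bar, so the carrier is home. Now up to the crank.

```bash
python3 -m handwheel '[[[-0.04,0,-0.06,0,0.06,0,0.1],[-0.1,0,-0.15,0,0.17,0,0.2],[-0.17,0,-0.25,0,0.28,0,0.4],[-0.24,0,-0.36,0,0.39,0,0.5],[-0.31,0,-0.47,0,0.5,0,0.5],[-0.38,0,-0.58,0,0.6,0,0.5],[-0.44,0,-0.67,0,0.66,0,0.5],[-0.458,0,-0.69,0,0.66,0,0.5]]]' 40;  python3 - <<'E'
from h import *
go(np.array([.632,-.007,.30]),lean(0))
E
```

```text
time: 15.32
tool_pos: [0.5862, -0.1967, 0.3125]
orientation: [[-0.099, -0.995, 0.015], [-0.995, 0.099, -0.012], [0.011, -0.016, -1.0]]
ft_force: [0.1, 0.2, 0.5]
gripper_width: 0.0431
reader now [-0.1627 -0.0038  0.3125] shift [-0.774 -0.106  0.043] turn [-0.015 -0.01   0.005]
```

```bash
python3 -m handwheel '[[[-0.1,-0.01,0.01,-0.01,-0.01,0,0.5],[-0.22,-0.03,0.02,-0.01,-0.01,0,0.5],[-0.34,-0.05,0.03,-0.01,-0.01,0,0.5],[-0.46,-0.07,0.04,-0.01,-0.01,0,0.5],[-0.58,-0.08,0.04,-0.01,-0.01,0,0.5],[-0.7,-0.1,0.04,-0.015,-0.01,0,0.5],[-0.774,-0.106,0.04,-0.015,-0.01,0,0.5],[-0.774,-0.106,0.04,-0.015,-0.01,0,0.5]]]' 40;  python3 - <<'E'
from h import *
o=st(); im,d=env.snapshot('wrist'); cv2.imwrite('pics/w5.png',im)
ax=rp(.05,0,.206)
for t in range(0,360,30): u=topx(ax+.046*np.array([np.cos(np.radians(t)),np.sin(np.radians(t)),0]),o); cv2.circle(im,(int(u[0]),int(u[1])),2,(0,0,255),-1)
for z,c in [(.247,(0,255,0)),(.207,(255,0,0))]: u=topx([.632,-.007,z],o); cv2.circle(im,(int(u[0]),int(u[1])),3,c,-1)
cv2.imwrite('pics/w5a.png',im)
E
```

```text
time: 15.98
tool_pos: [0.632, -0.0043, 0.2996]
orientation: [[-0.096, -0.995, -0.002], [-0.995, 0.096, 0.002], [-0.002, 0.002, -1.0]]
ft_force: [-1.0, 0.6, -0.7]
gripper_width: 0.0427
t 15.98 p [ 0.632  -0.0043  0.2996] F [-1.   0.6 -0.7] w 0.0427
[[-0.096, -0.995, -0.002], [-0.995, 0.096, 0.002], [-0.002, 0.002, -1.0]] q [-0.19  0.16  1.53  0.    1.45  1.48]
```

View pics/w5a.png

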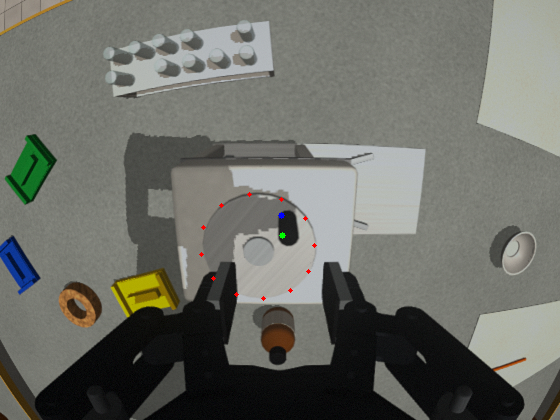

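The view shows the disc matching my projected circle, so the axis is good to about 1 mm. The peg is at (289,238) top and (286,217) base, about 4.5 mm further toward −y than estimated, so peg ≈ (0.630,−0.0105). Descending and gripping.

```bash
python3 -m handwheel '[[[0.026,0.006,0.06,0,0,0,0.5],[0.026,0.006,0.14,0,0,0,0.5],[0.026,0.006,0.22,0,0,0,0.5],[0.026,0.006,0.28,0,0,0,0.5],[0.026,0.006,0.325,0,0,0,0.5],[0.026,0.006,0.342,0,0,0,0.4],[0.026,0.006,0.342,0,0,0,0.2],[0.026,0.006,0.342,0,0,0,0]]]' 30; python3 -m handwheel '[[[0,0,0,0,0,0,0],[0,0,0,0,0,0,0],[0,0,0,0,0,0,0],[0,0,0,0,0,0,0],[0,0,0,0,0,0,0],[0,0,0,0,0,0,0],[0,0,0,0,0,0,0],[0,0,0,0,0,0,0]]]' 30
cat >> h.py <<'E'
def arc(start_deg,step=22.5,n=8,r=.035,ax=None,per=1):
    # clockwise from start angle; circle about ax
    o=env.get_obs(); R=np.array(o['orientation']); q=np.array(o['tool_pos']); ax=rp(.05,0,0) if ax is None else np.array(ax)
    a0=np.degrees(np.arctan2(*(q-ax)[[1,0]])); print('now ang',round(a0,1),'r',round(np.hypot(*(q-ax)[:2]),4),'z',round(q[2],4),'F',np.round(o['ft_force'],1))
    s=a0 if start_deg is None else start_deg
    for k in range(1,n+1):
        t=np.radians(s-step*k); p=np.array([ax[0]+r*np.cos(t),ax[1]+r*np.sin(t),q[2]]); print(np.round((R.T@(p-q)/.25)[:2],3).tolist(),end=' ')
    print()
E
python3 - <<'E'
from h import *
st(); arc(None)
E
```

```text
time: 16.7
tool_pos: [0.6294, -0.0123, 0.2142]
orientation: [[-0.098, -0.995, -0.003], [-0.995, 0.098, 0.003], [-0.002, 0.003, -1.0]]
ft_force: [-1.4, 0.7, -6.1]
gripper_width: 0.0128
time: 17.37
tool_pos: [0.6293, -0.0123, 0.2142]
orientation: [[-0.098, -0.995, -0.003], [-0.995, 0.098, 0.003], [-0.002, 0.003, -1.0]]
ft_force: [-1.1, 0.4, -5.6]
gripper_width: 0.013
t 17.37 p [ 0.6293 -0.0123  0.2142] F [-1.1  0.4 -5.6] w 0.013
[[-0.098, -0.995, -0.003], [-0.995, 0.098, 0.003], [-0.002, 0.003, -1.0]] q [-0.2   0.21  1.63  0.    1.3   1.47]
now ang -48.2 r 0.0369 z 0.2142 F [-1.1  0.4 -5.6]
[0.027, 0.05] [0.04, 0.103] [0.032, 0.157] [0.003, 0.203] [-0.041, 0.236] [-0.094, 0.249] [-0.148, 0.24] [-0.195, 0.212]
```

```bash
python3 -m handwheel '[[[0.027,0.05,0,0,0,0,0],[0.04,0.103,0,0,0,0,0],[0.032,0.157,0,0,0,0,0],[0.003,0.203,0,0,0,0,0],[-0.041,0.236,0,0,0,0,0],[-0.094,0.249,0,0,0,0,0],[-0.148,0.24,0,0,0,0,0],[-0.195,0.212,0,0,0,0,0]]]' 30; python3 -c "
from h import *
st(); arc(None)"
```

```text
time: 18.03
tool_pos: [0.5823, 0.0398, 0.2144]
orientation: [[-0.098, -0.995, 0.001], [-0.995, 0.098, -0.003], [0.002, -0.001, -1.0]]
ft_force: [6.7, -12.5, -11.2]
gripper_width: 0.0131
t 18.03 p [0.5823 0.0398 0.2144] F [  6.7 -12.5 -11.2] w 0.0131
[[-0.098, -0.995, 0.001], [-0.995, 0.098, -0.003], [0.002, -0.001, -1.0]] q [-0.12  0.11  1.75 -0.    1.29  1.55]
now ang 132.3 r 0.0333 z 0.2144 F [  6.7 -12.5 -11.2]
[-0.037, -0.039] [-0.051, -0.092] [-0.043, -0.146] [-0.015, -0.193] [0.029, -0.225] [0.082, -0.239] [0.136, -0.231] [0.183, -0.203]
```

```bash
python3 -c "
from h import *
arc(None,ax=[.6058,.0138,0])"
```

```text
now ang 132.1 r 0.0351 z 0.2144 F [  6.7 -12.5 -11.2]
[-0.032, -0.044] [-0.045, -0.097] [-0.037, -0.151] [-0.009, -0.198] [0.035, -0.23] [0.088, -0.244] [0.142, -0.235] [0.189, -0.207]
```

```bash
python3 -m handwheel '[[[-0.032,-0.044,0.004,0,0,0,0],[-0.045,-0.097,0.004,0,0,0,0],[-0.037,-0.151,0.004,0,0,0,0],[-0.009,-0.198,0.004,0,0,0,0],[0.035,-0.23,0.004,0,0,0,0],[0.088,-0.244,0.004,0,0,0,0],[0.142,-0.235,0.004,0,0,0,0],[0.189,-0.207,0.004,0,0,0,0]]]' 30; python3 -c "
from h import *
st(); arc(None,step=10,ax=[.6058,.0138,0])"
```

```text
time: 18.7
tool_pos: [0.6299, -0.012, 0.2142]
orientation: [[-0.098, -0.995, 0.002], [-0.995, 0.098, -0.0], [0.0, -0.002, -1.0]]
ft_force: [-2.1, 9.2, 0.7]
gripper_width: 0.0129
t 18.7 p [ 0.6299 -0.012   0.2142] F [-2.1  9.2  0.7] w 0.0129
[[-0.098, -0.995, 0.002], [-0.995, 0.098, -0.0], [0.0, -0.002, -1.0]] q [-0.2   0.21  1.63  0.    1.3   1.47]
now ang -47.0 r 0.0353 z 0.2142 F [-2.1  9.2  0.7]
[0.016, 0.019] [0.03, 0.039] [0.039, 0.061] [0.045, 0.085] [0.047, 0.109] [0.044, 0.134] [0.037, 0.157] [0.026, 0.179]
```

Two half turns done: the axis refines to (0.6058,0.0138), radius 35.1 mm. From here the stop is possible, so I'll use small arcs with a force check between calls.

```bash
cat >> h.py <<'E'
AX=np.array([.6058,.0138])
def feel(lim=14):
    import sys
    o=env.get_obs(); d=np.array(o['tool_pos'])[:2]-AX; r=np.hypot(*d); t=np.array([d[1],-d[0]])/r; F=np.array(o['ft_force'])[:2]
    f=-F@t; print('ang',round(np.degrees(np.arctan2(d[1],d[0])),1),'r',round(r,4),'resist',round(f,1),'radial',round(F@d/r,1)); sys.exit(1 if f>lim else 0)
def plan(s,total,n=4):
    R=np.array(env.get_obs()['orientation'])[:2,:2]; P=lambda a:.0352*np.array([np.cos(np.radians(a)),np.sin(np.radians(a))])
    print(s,[np.round(R.T@(P(s-total*k/n)-P(s))/.25,3).tolist() for k in range(1,n+1)])
E
python3 -c "
from h import *
plan(-47,30)
for k in range(10): plan(-77-24*k,24)
feel()"
```

```text
-47 [[0.013, 0.013], [0.024, 0.028], [0.033, 0.044], [0.04, 0.061]]
-77 [[0.004, 0.014], [0.006, 0.029], [0.007, 0.043], [0.007, 0.058]]
-101 [[-0.002, 0.015], [-0.006, 0.029], [-0.011, 0.043], [-0.017, 0.056]]
-125 [[-0.008, 0.012], [-0.017, 0.024], [-0.027, 0.035], [-0.039, 0.044]]
-149 [[-0.012, 0.008], [-0.025, 0.015], [-0.039, 0.02], [-0.053, 0.024]]
-173 [[-0.015, 0.002], [-0.029, 0.003], [-0.044, 0.003], [-0.059, 0.001]]
-197 [[-0.014, -0.004], [-0.028, -0.009], [-0.041, -0.015], [-0.054, -0.023]]
-221 [[-0.012, -0.009], [-0.022, -0.019], [-0.031, -0.031], [-0.04, -0.043]]
-245 [[-0.007, -0.013], [-0.012, -0.027], [-0.016, -0.041], [-0.019, -0.055]]
-269 [[-0.001, -0.015], [-0.0, -0.029], [0.002, -0.044], [0.005, -0.058]]
-293 [[0.005, -0.014], [0.012, -0.027], [0.02, -0.039], [0.029, -0.051]]
ang -47.0 r 0.0353 resist 4.8 radial -8.2
```

```bash
F="from h import *; feel()"
python3 -m handwheel '[[[0.013,0.013,0,0,0,0,0],[0.013,0.013,0,0,0,0,0],[0.024,0.028,0,0,0,0,0],[0.024,0.028,0,0,0,0,0],[0.033,0.044,0,0,0,0,0],[0.033,0.044,0,0,0,0,0],[0.04,0.061,0,0,0,0,0],[0.04,0.061,0,0,0,0,0]]]' 30 >/dev/null; python3 -c "$F" &&
python3 -m handwheel '[[[0.004,0.014,0,0,0,0,0],[0.004,0.014,0,0,0,0,0],[0.006,0.029,0,0,0,0,0],[0.006,0.029,0,0,0,0,0],[0.007,0.043,0,0,0,0,0],[0.007,0.043,0,0,0,0,0],[0.007,0.058,0,0,0,0,0],[0.007,0.058,0,0,0,0,0]]]' 30 >/dev/null && python3 -c "$F" &&
python3 -m handwheel '[[[-0.002,0.015,0,0,0,0,0],[-0.002,0.015,0,0,0,0,0],[-0.006,0.029,0,0,0,0,0],[-0.006,0.029,0,0,0,0,0],[-0.011,0.043,0,0,0,0,0],[-0.011,0.043,0,0,0,0,0],[-0.017,0.056,0,0,0,0,0],[-0.017,0.056,0,0,0,0,0]]]' 30 >/dev/null && python3 -c "$F"
```

```text
ang -77.2 r 0.0341 resist 1.0 radial -6.2
ang -101.7 r 0.0334 resist 1.3 radial -7.0
ang -126.2 r 0.033 resist 0.9 radial -8.0
```

```bash
sed -i 's/^AX=.*/AX=np.array([.6074,.0153])/' h.py; F="from h import *; feel()"
python3 -m handwheel '[[[-0.008,0.012,0,0,0,0,0],[-0.008,0.012,0,0,0,0,0],[-0.017,0.024,0,0,0,0,0],[-0.017,0.024,0,0,0,0,0],[-0.027,0.035,0,0,0,0,0],[-0.027,0.035,0,0,0,0,0],[-0.039,0.044,0,0,0,0,0],[-0.039,0.044,0,0,0,0,0]]]' 30 >/dev/null; python3 -c "$F" &&
python3 -m handwheel '[[[-0.012,0.008,0,0,0,0,0],[-0.012,0.008,0,0,0,0,0],[-0.025,0.015,0,0,0,0,0],[-0.025,0.015,0,0,0,0,0],[-0.039,0.02,0,0,0,0,0],[-0.039,0.02,0,0,0,0,0],[-0.053,0.024,0,0,0,0,0],[-0.053,0.024,0,0,0,0,0]]]' 30 >/dev/null && python3 -c "$F" &&
python3 -m handwheel '[[[-0.015,0.002,0,0,0,0,0],[-0.015,0.002,0,0,0,0,0],[-0.029,0.003,0,0,0,0,0],[-0.029,0.003,0,0,0,0,0],[-0.044,0.003,0,0,0,0,0],[-0.044,0.003,0,0,0,0,0],[-0.059,0.001,0,0,0,0,0],[-0.059,0.001,0,0,0,0,0]]]' 30 >/dev/null && python3 -c "$F" &&
python3 -m handwheel '[[[-0.014,-0.004,0,0,0,0,0],[-0.014,-0.004,0,0,0,0,0],[-0.028,-0.009,0,0,0,0,0],[-0.028,-0.009,0,0,0,0,0],[-0.041,-0.015,0,0,0,0,0],[-0.041,-0.015,0,0,0,0,0],[-0.054,-0.023,0,0,0,0,0],[-0.054,-0.023,0,0,0,0,0]]]' 30 >/dev/null && python3 -c "$F"
```

```text
ang -149.7 r 0.035 resist 1.3 radial -7.6
ang -172.5 r 0.0348 resist 1.7 radial -5.0
ang 162.4 r 0.0348 resist 0.8 radial -4.3
ang 138.1 r 0.0349 resist 1.4 radial -6.1
```

```bash
F="from h import *; feel()"
python3 -m handwheel '[[[-0.012,-0.009,0,0,0,0,0],[-0.012,-0.009,0,0,0,0,0],[-0.022,-0.019,0,0,0,0,0],[-0.022,-0.019,0,0,0,0,0],[-0.031,-0.031,0,0,0,0,0],[-0.031,-0.031,0,0,0,0,0],[-0.04,-0.043,0,0,0,0,0],[-0.04,-0.043,0,0,0,0,0]]]' 30 >/dev/null; python3 -c "$F" &&
python3 -m handwheel '[[[-0.007,-0.013,0,0,0,0,0],[-0.007,-0.013,0,0,0,0,0],[-0.012,-0.027,0,0,0,0,0],[-0.012,-0.027,0,0,0,0,0],[-0.016,-0.041,0,0,0,0,0],[-0.016,-0.041,0,0,0,0,0],[-0.019,-0.055,0,0,0,0,0],[-0.019,-0.055,0,0,0,0,0]]]' 30 >/dev/null && python3 -c "$F" &&
python3 -m handwheel '[[[-0.001,-0.015,0,0,0,0,0],[-0.001,-0.015,0,0,0,0,0],[0,-0.029,0,0,0,0,0],[0,-0.029,0,0,0,0,0],[0.002,-0.044,0,0,0,0,0],[0.002,-0.044,0,0,0,0,0],[0.005,-0.058,0,0,0,0,0],[0.005,-0.058,0,0,0,0,0]]]' 30 >/dev/null && python3 -c "$F" &&
python3 -m handwheel '[[[0.005,-0.014,0,0,0,0,0],[0.005,-0.014,0,0,0,0,0],[0.012,-0.027,0,0,0,0,0],[0.012,-0.027,0,0,0,0,0],[0.02,-0.039,0,0,0,0,0],[0.02,-0.039,0,0,0,0,0],[0.029,-0.051,0,0,0,0,0],[0.029,-0.051,0,0,0,0,0]]]' 30 >/dev/null && python3 -c "$F"
```

```text
ang 114.4 r 0.0349 resist 0.7 radial -5.4
ang 91.0 r 0.035 resist 0.4 radial -5.0
ang 81.7 r 0.035 resist 35.7 radial -3.9
```

The stop is felt: 35.7 N resistance at 81.7°, against about 1 N while turning. That is ~1.63 turns from the start, inside the stated 1.1–1.75. Planning the quarter turn back.

```bash
python3 -c "
from h import *
st(); plan(81.7,-45,8); plan(126.7,-45,8)
im,d=env.snapshot('wrist'); cv2.imwrite('pics/w6.png',im)"
```

```text
t 25.37 p [0.6124 0.0499 0.2134] F [-35.9   1.3  12.6] w 0.0127
[[-0.095, -0.995, -0.018], [-0.995, 0.095, 0.003], [-0.001, 0.018, -1.0]] q [-0.1   0.19  1.66  0.    1.31  1.56]
81.7 [[-0.0, 0.014], [0.001, 0.028], [0.004, 0.041], [0.008, 0.054], [0.013, 0.067], [0.02, 0.079], [0.028, 0.091], [0.036, 0.101]]
126.7 [[0.01, 0.01], [0.02, 0.019], [0.032, 0.026], [0.044, 0.033], [0.057, 0.038], [0.07, 0.042], [0.084, 0.045], [0.097, 0.046]]
```

```bash
python3 -m handwheel '[[[0,0.014,0,0,0,0,0],[0.001,0.028,0,0,0,0,0],[0.004,0.041,0,0,0,0,0],[0.008,0.054,0,0,0,0,0],[0.013,0.067,0,0,0,0,0],[0.02,0.079,0,0,0,0,0],[0.028,0.091,0,0,0,0,0],[0.036,0.101,0,0,0,0,0]]]' 30; python3 -c "
from h import *
go(np.r_[AX+.035*np.array([np.cos(np.radians(171.7)),np.sin(np.radians(171.7))]),.2135],lean(0)); o=env.get_obs(); feel()"
```

```text
time: 26.08
tool_pos: [0.5882, 0.0425, 0.2138]
orientation: [[-0.096, -0.995, -0.01], [-0.995, 0.096, 0.001], [-0.0, 0.01, -1.0]]
ft_force: [8.6, -7.2, -11.3]
gripper_width: 0.0131
reader now [0.0754 0.0192 0.2138] shift [0.094 0.053 0.002] turn [0.01  0.    0.008]
ang 125.2 r 0.0332 resist -2.8 radial -10.9
```

```bash
python3 -m handwheel '[[[0.01,0.01,0,0,0,0,0],[0.022,0.019,0,0,0,0,0],[0.035,0.026,0,0,0,0,0],[0.048,0.032,0,0,0,0,0],[0.062,0.037,0,0,0,0,0],[0.076,0.04,0,0,0,0,0],[0.09,0.042,0,0,0,0,0],[0.1,0.043,0,0,0,0,0]]]' 30; python3 -c "
from h import *
st(); feel()"
```

```text
time: 26.75
tool_pos: [0.5754, 0.0194, 0.2137]
orientation: [[-0.096, -0.995, -0.009], [-0.995, 0.096, 0.004], [-0.003, 0.009, -1.0]]
ft_force: [4.8, 2.5, -9.4]
gripper_width: 0.0129
t 26.75 p [0.5754 0.0194 0.2137] F [ 4.8  2.5 -9.4] w 0.0129
[[-0.096, -0.995, -0.009], [-0.995, 0.096, 0.004], [-0.003, 0.009, -1.0]] q [-0.16  0.09  1.76  0.    1.29  1.5 ]
ang 172.8 r 0.0322 resist -3.1 radial -4.4
```

```bash
python3 -c "
from h import *
o=env.get_obs(); im,d=env.snapshot('wrist'); cv2.imwrite('pics/w7.png',im)
a=cv2.imread('pics/w6.png')
R=lambda x: cv2.resize(x[210:350,200:360],(400,350),interpolation=cv2.INTER_CUBIC)
cv2.imwrite('pics/cmp.png',np.hstack([R(a),R(im)]))
o['tool_pos']=np.zeros(3);o['orientation']=np.eye(3)
for y in (0,-.003,.003): print(y,[(round(float((topx([0,y,z],o)[0]-200)*2.5)),round(float((topx([0,y,z],o)[1]-210)*2.5))) for z in (-.033,-.007)])
"
```

```text
0 [(193, 259), (194, 180)]
-0.003 [(193, 244), (194, 167)]
0.003 [(193, 274), (194, 194)]
```

View pics/cmp.png

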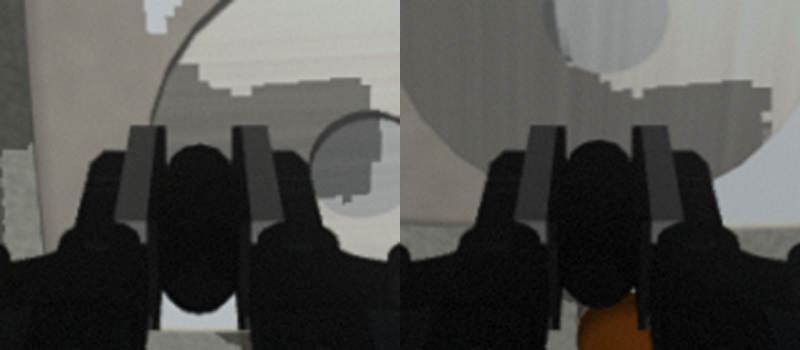

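Comparing stop (left) and now (right), the peg sits at the same place in the pads within 0.8 mm (rows 143–313 and 140–308). The slip therefore happened at the stop, and the back-off measures 85–87°. I'll add the last ~4°, then release and rise.

```bash
python3 -m handwheel '[[[0.004,0,0,0,0,0,0],[0.008,0,0,0,0,0,0],[0.011,0,0,0,0,0,0],[0.011,0,0,0,0,0,0],[0.011,0,0,0,0,0,0.2],[0.011,0,0,0,0,0,0.4],[0.011,0,0,0,0,0,0.5],[0.011,0,0,0,0,0,0.5]]]' 30; python3 -m handwheel '[[[0,0,0,0,0,0,0.5],[0,0,-0.06,0,0,0,0.5],[0,0,-0.15,0,0,0,0.5],[0,0,-0.25,0,0,0,0.5],[0,0,-0.37,0,0,0,0.5],[0,0,-0.5,0,0,0,0.5],[0,0,-0.6,0,0,0,0.5],[0,0,-0.6,0,0,0,0.5]]]' 30
python3 - <<'E'
from h import *
o=st(); im,d=env.snapshot('wrist'); cv2.imwrite('pics/w8.png',im); s,ds=env.snapshot('scene'); cv2.imwrite('pics/scene4.png',s); sd,dd=env.snapshot('side')
ax=rp(.05,0,.247)
for t,c in [(178,(0,255,0)),(158,(0,0,255)),(-162,(0,0,255))]:
    u=topx(ax+.035*np.array([np.cos(np.radians(t)),np.sin(np.radians(t)),0]),o); cv2.circle(im,(int(u[0]),int(u[1])),2,c,-1)
a=cv2.resize(im[120:380,150:410],(390,390)); b=cv2.resize(s[150:310,160:400],(390,260)); 
z=cv2.resize(s[225:285,225:305],(390,292)); cv2.imwrite('pics/final.png',np.hstack([np.vstack([a,b[:200]]),np.vstack([z,cv2.resize(sd[140:330,170:400],(390,298))])]))
E
```

```text
time: 27.47
tool_pos: [0.5754, 0.0159, 0.2148]
orientation: [[-0.096, -0.995, -0.008], [-0.995, 0.096, 0.002], [-0.002, 0.008, -1.0]]
ft_force: [1.1, 0.1, -0.5]
gripper_width: 0.0427
time: 28.13
tool_pos: [0.5787, 0.0151, 0.3725]
orientation: [[-0.096, -0.995, 0.004], [-0.995, 0.096, 0.0], [-0.0, -0.004, -1.0]]
ft_force: [0.7, 0.3, 0.8]
gripper_width: 0.0422
t 28.13 p [0.5787 0.0151 0.3725] F [0.7 0.3 0.8] w 0.0422
[[-0.096, -0.995, 0.004], [-0.995, 0.096, 0.0], [-0.0, -0.004, -1.0]] q [-0.17 -0.    1.58  0.    1.57  1.5 ]
```

View pics/final.png

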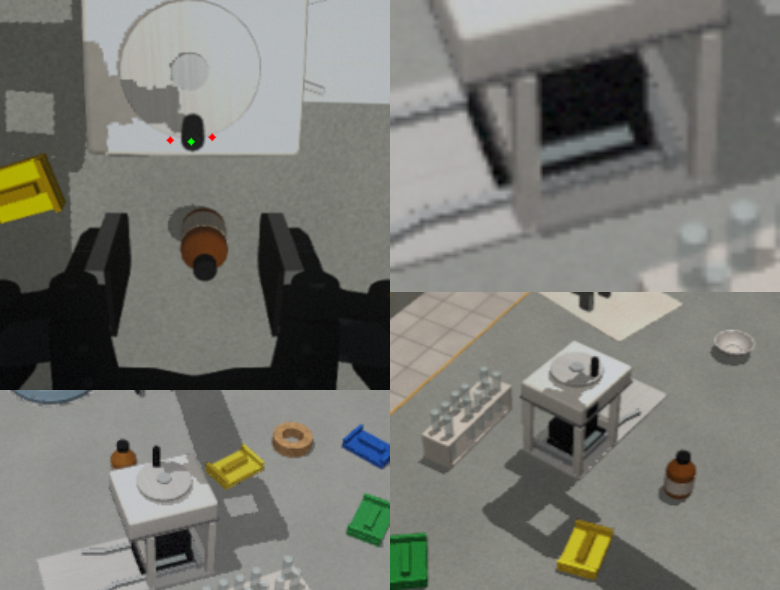

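The final view shows the peg within a degree or two of the 178° mark, the carrier home as before, and the bystanders in place. The arm is clear, so I'll hand in.

```bash
python3 -c "
from h import *
print(env.sign_off()); st()"
```

```text
the job is handed in; nothing more can be done
None
the job is handed in; nothing more can be done
```

The carrier is home against the end stop, and the crank has been turned to its stop and backed off a quarter turn. I handed the job in at about 28 s; no verdict was reported.

**Carrier:** I gripped the black carrier by its rib and set it level on the deck in front of the guides. I then pushed it in with the shut fingers leaned back 40°. At the end the force rose to about 13 N while the tool stopped advancing, about where home was expected. In the scene view its corners sat within about 1 px (roughly 2 mm) of the projected home position. They looked unchanged after cranking.

**Crank:** It turned clockwise about 1.63 turns with little resistance, then met a clear stop at about 36 N. The peg slipped about 3 mm in the pads at the stop, so the stop angle is only known to about 2°. Allowing for that, I estimate the back-off at 91–93°, with the peg resting near 179°.

**Bench:** In the last views the bottle, rack, ring, dish and coloured look-alikes look undisturbed, checked by eye only. The arm stood clear of everything.

**Disagreements:** My first estimate of the crank axis was about 2 mm off from the one fitted while turning. The scene camera also put the peg about 4.5 mm from where the wrist camera saw it. I used the corrected values for both.

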